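# Close the detector head and hold it in the fence corner

## Robot

A 7-joint arm with a two-finger parallel gripper is mounted at the origin on the work surface. World frame = base frame: x ahead of the robot, y to its left, z up, the work surface at z = 0. Lengths are in m, angles in rad, forces in N, time in s.
With the tool pointing down it reaches from about 0.425 to 0.95 m from the base axis. Payload 4.7 kg.
Tool frame: the origin (TCP) lies on the centre line of the jaws, within the pads' length; the fingertips stand robot.nose_length ahead of it and the grasp point (between the pads) lies 8 mm behind it (robot.nose_length is the distance from the TCP to the fingertips, in m); z points along the fingers, x is the direction in which the jaws open and shut, and the axes are right-handed (so a half turn about z gives the same grasp; the last joint's range is limited). The gripper opens to 85 mm and grips with 20 to 120 N. Pads are 22 mm wide; open, the fingers measure 114 mm over their backs; the gripper's body (76 mm by 85 mm) begins 54 mm behind the grasp point. The pads swing forward as they close: fully open they stand 13 mm farther back than shut.
Start: joints at [-1.271, 0.469, -0.049, 1.532, 0.024, 1.141, -0.082], TCP at [0.218, 0.639, 0.242] pointing down, gripper open.
Joint ranges: [-2.59, 2.59], [-0.33, 1.99], [-1.39, 1.29], [0.1, 2.45], [-1.04, 4.18], [0.21, 1.99], [-2.66, 2.66]. Speed limits (rad/s): [2.57, 2.57, 3.14, 3.14, 3.14, 3.14, 3.14].

## Interface

Orientations are given as [roll, pitch, yaw] about the fixed x, y, z axes, in that order (R = Rz(yaw) Ry(pitch) Rx(roll)).
In Python, from plant import robot gives the robot as it stands. Calls block until the motion is done:
- robot.goto(position, orientation): joint-space move of the TCP to a pose.
- robot.move_straight(position, vel=0.15, attitude=None, contact_N=None): straight line of the TCP; attitude=None keeps the orientation; vel is the mean speed in m/s. With contact_N (N) it stops when the force on the tool has changed by that much, and returns True; else False.
- robot.move_joints(angles): joint-space move.
- robot.grip(opening, strength=None): opening from 0.0 (shut) to 1.0 (fully open); strength is the grip in N (None keeps the last); returns when the fingers have stopped.
- robot.sleep(seconds).
- robot.inverse_kinematics(position, orientation): joint angles nearest the present ones, or None.
- robot.sense(): the state.
- robot.grab_frame(name): name is "side" or "top" or "wrist"; returns a dict with "image" (400x640x3 uint8, red, green, blue), "range_z" (400x640 float32, m along the optical axis (not along the pixel's ray), 0 where there is no reading), "fx", "fy", "cx", "cy" (pixels), "dist_coeffs" ([k1, k2, p1, p2, k3] as OpenCV has them; the pictures are not rectified), "R" (3x3) and "t" (3): a world point X has camera coordinates R X + t. Camera axes: x right, y down, z forward; pixel columns grow to the right and rows downward; lengths in m; the calibration is good to about 2 mm. A picture is of the moment at which its call begins.
A pose or a line that the arm cannot do raises robot.IKError and nothing moves.
- robot.close_job(): hands the job in, once; it reports no verdict.
The state is a dict: "t": time; "joint_pos": joint angles; "joint_velocities": joint speeds; "effort": joint torques, N m; "tcp_pos": TCP position; "tcp_rot": TCP orientation; "wrist_force": force on the tool from outside, world axes, zero at the start; "torque": the same for the moment, N m; "opening": opening from 0.0 (shut) to 1.0 (fully open).
Only numpy, scipy, OpenCV 4.12 (cv2) and the standard library are available. Lean on these libraries where they do the work, as an engineer would, in place of code of your own. Each camera call takes 0.05 s, during which the arm holds its last target.

## Task

On the optics breadboard, press the red lid of the blue detector head down until it snaps shut. Then bring the head into the corner of the two fences, standing flat on the board with its lidded end flush against the yellow fence and its long side flush against the silver one, and finish while still holding it pressed firmly against both fences at once. Leave the lens mount, the red amplifier and the screwdriver where they are.

Things in the scene. Friction and masses are not known exactly. Their poses are not given: they have to be found in the camera images.
- head: Loose blue detector head, 130 (x) x 64 (y) x 46 mm (z), about 0.53 kg (+-25 %), on the breadboard, whose top is at z = 0.012. Origin: centre of its underside; +x to the lidded end, +y to its left long side. Rear part (x -65 to -5 mm) is a solid deck, flat top 46 mm up, bearing a square post; front part (x -5 to 65 mm) is an open chamber under the lid. Brass connector at the rear: look only.
- post_top (a point): Centre of the top face of the head's square steel post: 16 x 16 mm, faces parallel to the head's x and y, 45 mm tall above the deck, axis 30 mm behind the head's centre (x = -30, y = 0 mm, top at 91 mm above the head's underside). Meant to be gripped from above.
- head_corner (a point): Lower end of the head's vertical edge where its lidded end (+x face) and left side (+y face) meet: head frame (65, 32, 0) mm. Has the head's axes.
- lid (a joint): Angle by which the head's red lid (69 mm long, 60 wide, 5 thick) is pressed down, rad: 0 = wide open, 0.9 rad above level (it rests at about 0.1); 0.9 = shut, flat, its top 51 mm above the head's underside. Hinge along the head's y at x = -5, z = 46 mm; free edge towards +x. Over-centre spring: short of about 0.7 it springs back open, past that it snaps shut and stays. Pushing down takes 1 to 3 N.
- lid_edge (a point): Middle of the lid's free edge, on its upper face, 69 mm from the hinge.
- corner: The fixed corner stop, screwed to the breadboard: two smooth fences 25 mm tall at right angles. Origin on the breadboard's top, at the spot where the head's origin lies when the head is pressed home; axes = the head's when home (+x towards the yellow fence, +y towards the silver one, z up). Smooth metal: friction of head on fences and board about 0.25.
- fence_end: Yellow end fence of the corner stop, fixed: 22 mm thick (x) x 100 mm long (y) x 25 mm tall; origin at the centre of its underside, axes as the corner's; its working face is its -x face, 65 mm in +x from the corner's origin.
- fence_side: Silver side fence of the corner stop, fixed: 150 mm long (x) x 22 mm thick (y) x 25 mm tall; origin at the centre of its underside, axes as the corner's; its working face is its -y face, 32 mm in +y from the corner's origin.
- corner_in (a point): Inner corner of the two working faces, on the breadboard's top, axes as the corner's: where head_corner goes, corner frame (65, 32, 0) mm.
- lens_mount: Bystander, loose: lens in a 48 mm grey ring on a thin post and a 50 x 50 x 10 mm base, 100 mm tall. Origin at the centre of its underside.
- amp: Bystander, loose: red finned amplifier box 80 x 55 x 34 mm. Origin at the centre of its underside.
- driver: Bystander, loose: screwdriver 160 mm long lying on the breadboard along its own x.
Mind the look-alikes: they are no part of the job. Of the things shaped like the head, the blue one is meant.

How it is judged:
On the way, in this order (a step that is already met when the one before it is completed fails the run):
1. the lid has been snapped shut (value of joint lid above 0.84 rad), for 0.2 s.
2. the head, lid shut, is pressed flush against both fences (contact force between head and fence_end above 1.5 N and contact force between head and fence_side above 1.5 N and contact force between the fingers and head above 1.5 N and angle between the x axis of head and the x axis of corner, either way round below 0.035 rad and x of head_corner in the frame of corner_in between -0.003 and 0.003 m and y of head_corner in the frame of corner_in between -0.003 and 0.003 m and z of head in the frame of corner below 0.003 m and angle between head's own z axis and vertical below 0.035 rad and value of joint lid above 0.84 rad), for 0.2 s.
At the end, for the whole second after the job is handed in: Lid past 0.84 of its 0.9 rad; head flat on the board (3 mm, tilt under 0.035 rad), square to the corner within 0.035 rad, its front left edge within 3 mm of the inner corner, pressing each fence with over 1.5 N, the fingers still holding or pressing it with over 1.5 N (all of step 2); the arm keeps its last pose, push and grip.
It fails at once if the lens mount was moved more than 20 mm (distance of lens_mount from where it was at the start of the episode above 0.02 m).
It fails at once if the amplifier was moved more than 20 mm (distance of amp from where it was at the start of the episode above 0.02 m).
It fails at once if the screwdriver was moved more than 20 mm (distance of driver from where it was at the start of the episode above 0.02 m).
It also fails if it takes over 56 s, if anything falls off the work surface, if the arm or the gripper's body presses on something with over 40 N, if the wrist force passes 120 N, or if a joint passes its speed limit or range.

## Working session

There is one attempt and no reset: what is moved stays moved. The work goes in short steps, each a Python script; the robot and the scene stay as the last script left them, time stands still between calls to the robot, and variables do not carry over. Pictures are saved under pics/ and viewed, and the job is handed in when it is done.

```bash
ls; mkdir -p pics; python3 - <<'E'
from plant import robot
import cv2
s=robot.sense(); print(s, robot.nose_length)
for n in ["side","top","wrist"]:
    f=robot.grab_frame(n); cv2.imwrite(f"pics/a_{n}.png",f["image"][:,:,::-1])
    print(n,f["fx"],f["cx"],f["cy"],f["dist_coeffs"],f["R"],f["t"])
E
```

```text
pics
{'t': 0.0, 'joint_pos': array([-1.27092908,  0.46944688, -0.04860525,  1.5336724 ,  0.02409443,
        1.14096818, -0.0822824 ]), 'joint_velocities': array([-0.00057947,  0.00282383, -0.00064499, -0.00038351, -0.0013607 ,
        0.0008669 ,  0.00104103]), 'effort': array([-7.74591535e-05, -5.10310256e+01, -4.64832690e-02, -2.37717515e+01,
        1.07075853e-02,  7.57819915e-03,  1.02138117e-05]), 'tcp_pos': array([0.21774659, 0.63833894, 0.24126686]), 'tcp_rot': array([3.14153421e+00, 1.90852661e-03, 1.24208466e+00]), 'wrist_force': array([ 0.02642081,  1.0149199 , -0.3747941 ]), 'torque': array([0.00498086, 0.01748456, 0.0367346 ]), 'opening': 0.9982684598187934} 0.011
side 389.5675834586056 319.7188858271947 197.8833608411801 [-0.01351415  0.          0.          0.          0.        ] [[ 0.741175   -0.6712386  -0.00991781]
 [-0.45962069 -0.49662979 -0.73627961]
 [ 0.48929381  0.55027047 -0.67660474]] [-0.33929495  0.36698939  0.99586362]
top 476.86340875572125 323.35236107753036 201.36048940735316 [-0.07984653  0.          0.          0.          0.        ] [[-0.01313016 -0.99991048  0.00257627]
 [-0.97729886  0.01228828 -0.21150873]
 [ 0.21145814 -0.00529493 -0.97737271]] [0.08321174 0.53484326 1.34576288]
wrist 298.57645033388695 319.4240332096707 200.6198238378378 [-0.04314025  0.          0.          0.          0.        ] [[ 0.32210336  0.94669961 -0.00304389]
 [ 0.90104177 -0.30557914  0.30780695]
 [ 0.29047057 -0.10188832 -0.95144396]] [-0.67329329 -0.04112058  0.38119167]
```

View pics/a_top.png

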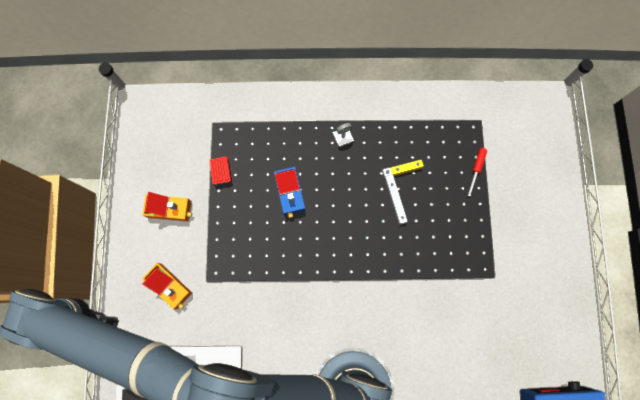

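View pics/a_side.png

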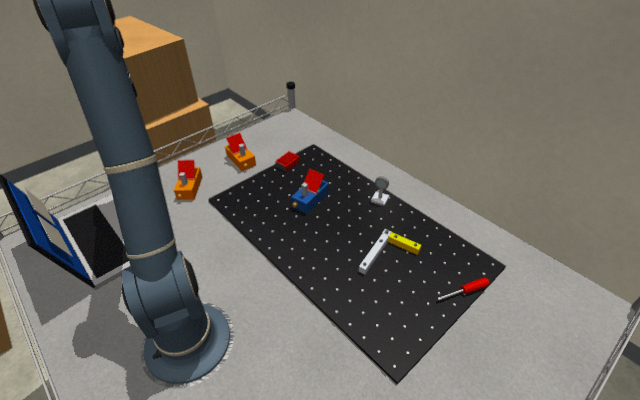

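View pics/a_wrist.png

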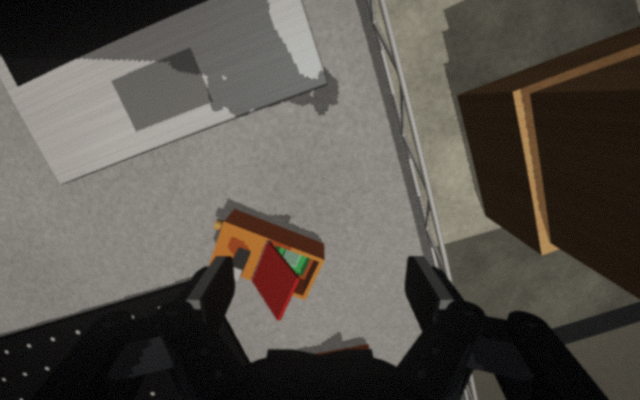

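The blue head is at top (289,193), with its lid towards the top of the picture and the brass connector below at (290,215). The two look-alikes at (167,206) and (166,286) are orange, so they don't match. The blue thing at (560,393) isn't shaped like the head. The corner stop is yellow at (405,167) and silver at (396,197). Next I'll take an enlarged crop and measure.

```bash
cat > h.py <<'E'
import numpy as np, cv2
def K(f): return np.array([[f["fx"],0,f["cx"]],[0,f["fy"],f["cy"]],[0,0,1.]])
def cast(f,px,z):
    p=cv2.undistortPoints(np.array(px,float).reshape(-1,1,2),K(f),np.array(f["dist_coeffs"])).reshape(-1,2)
    d=np.c_[p,np.ones(len(p))]@f["R"]; o=-f["R"].T@f["t"]
    return o+d*((z-o[2])/d[:,2])[:,None]
def proj(f,X):
    return cv2.projectPoints(np.array(X,float).reshape(-1,3),cv2.Rodrigues(np.array(f["R"]))[0],np.array(f["t"],float),K(f),np.array(f["dist_coeffs"]))[0].reshape(-1,2)
def mask(f,c):
    h=cv2.cvtColor(f["image"],cv2.COLOR_RGB2HSV)
    r=dict(blue=((105,120,60),(128,255,255)),yellow=((24,150,80),(34,255,255)),red=((0,180,60),(6,255,255)),silver=((0,0,130),(179,40,255)))[c]
    return cv2.inRange(h,*[np.array(v) for v in r])
def T(x,y,yaw):
    c,s=np.cos(yaw),np.sin(yaw); return lambda p:np.array([x+c*p[0]-s*p[1],y+s*p[0]+c*p[1]])
E
python3 - <<'E'
from plant import robot
from h import *
f=robot.grab_frame("top")
im=f["image"][140:240,260:440,::-1]
cv2.imwrite("pics/b_crop.png",cv2.resize(im,None,fx=4.4,fy=4.4,interpolation=cv2.INTER_CUBIC))
print(cast(f,[[290,206],[292,197],[388,171]],0.058),cast(f,[[388,171],[423,165],[404,222]],0.037))
E
```

```text
[[ 0.52297666  0.17437842  0.058     ]
 [ 0.54997907  0.16852791  0.058     ]
 [ 0.62604028 -0.11800598  0.058     ]] [[ 0.63196866 -0.12109821  0.037     ]
 [ 0.64982158 -0.22908331  0.037     ]
 [ 0.47458665 -0.16212201  0.037     ]]
```

View pics/b_crop.png

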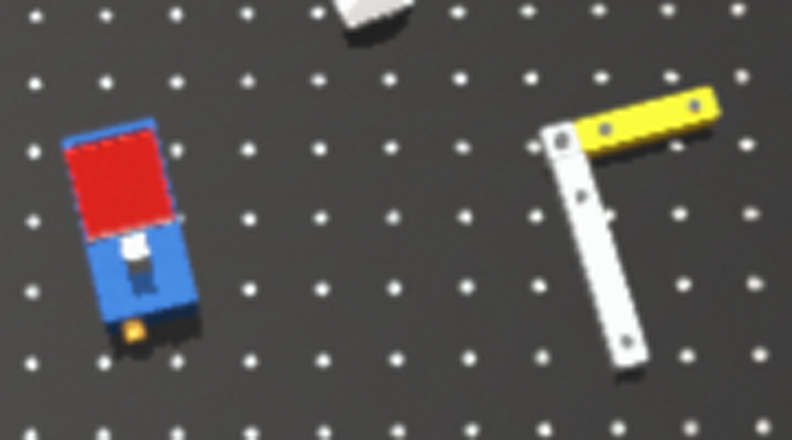

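The crop confirms it: blue body, red lid open, post at crop (133,247), and the yellow and silver fences as described. Now a closer look from the wrist camera.

```bash
python3 - <<'E'
from plant import robot
from h import *
f=robot.grab_frame("wrist"); s=robot.sense()
print("cam off",-f["R"].T@f["t"]-s["tcp_pos"])
for y in (1.77,-1.37):
  for p in ([0.52,0.17,0.33],[0.52,-0.19,0.33],[0.53,0.17,0.09],[0.49,-0.16,0.09]):
    q=robot.inverse_kinematics(p,[np.pi,0,y]); print(y,p,None if q is None else np.round(q,2))
E
```

```text
cam off [-0.07462874  0.02514456  0.13178469]
1.77 [0.52, 0.17, 0.33] [-0.54  0.19  0.17  1.73 -0.03  1.23  1.41]
1.77 [0.52, -0.19, 0.33] [-0.49  0.27  0.96  1.74 -0.24  1.24  2.3 ]
1.77 [0.53, 0.17, 0.09] [-0.44  0.46  0.07  1.96 -0.05  0.72  1.43]
1.77 [0.49, -0.16, 0.09] [-0.15  0.44  0.48  2.07 -0.31  0.7   2.31]
-1.37 [0.52, 0.17, 0.33] [-0.93  0.21  0.64  1.75 -0.13  1.23 -1.62]
-1.37 [0.52, -0.19, 0.33] [-0.55  0.3   1.06  1.75 -0.28  1.25 -0.79]
-1.37 [0.53, 0.17, 0.09] [-0.8   0.51  0.55  1.98 -0.38  0.75 -1.4 ]
-1.37 [0.49, -0.16, 0.09] [-0.58  0.71  1.16  2.09 -0.85  0.92 -0.3 ]
```

```bash
python3 - <<'E'
from plant import robot
from h import *
R=[np.pi,0,1.79]
robot.goto([0.50,0.17,0.30],R)
f=robot.grab_frame("wrist"); np.save("w_head.npy",f,allow_pickle=True); cv2.imwrite("pics/c_head.png",f["image"][:,:,::-1])
robot.goto([0.50,-0.19,0.30],R)
f=robot.grab_frame("wrist"); np.save("w_cor.npy",f,allow_pickle=True); cv2.imwrite("pics/c_cor.png",f["image"][:,:,::-1])
f=robot.grab_frame("top");np.save("w_top.npy",f,allow_pickle=True); cv2.imwrite("pics/c_top.png",f["image"][:,:,::-1])
print(robot.sense()["t"])
E
```

```text
3.7333
```

View pics/c_head.png

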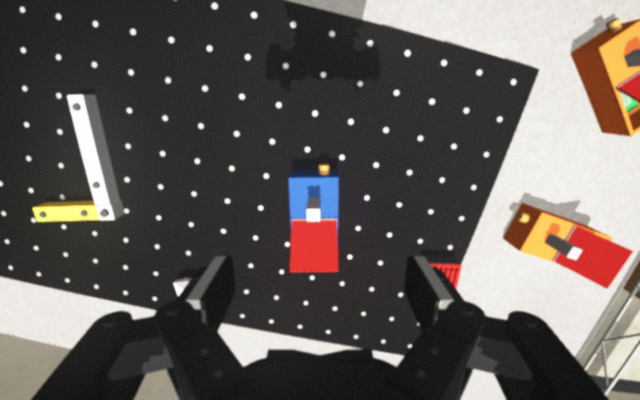

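View pics/c_cor.png

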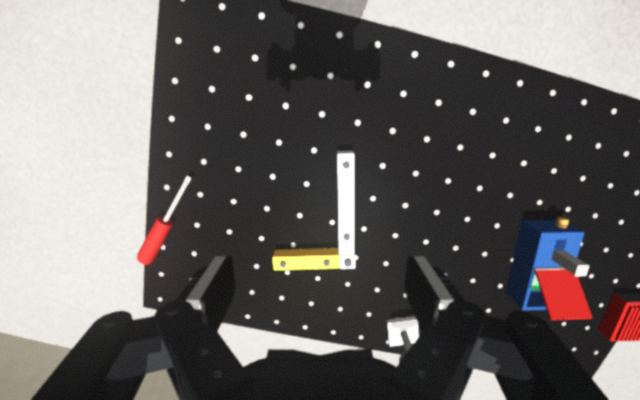

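```bash
python3 - <<'E'
from h import *
def comp(m,near):
    n,l,st,c=cv2.connectedComponentsWithStats(m)
    i=min((i for i in range(1,n) if st[i,4]>25),key=lambda i:np.hypot(*(c[i]-near)))
    return (l==i).astype(np.uint8)
def rect(f,m,z):
    c=max(cv2.findContours(m,cv2.RETR_EXTERNAL,cv2.CHAIN_APPROX_NONE)[0],key=len).reshape(-1,2)
    X=cast(f,c,z)[:,:2]; r=cv2.minAreaRect((X*1000).astype(np.float32))
    b=cv2.boxPoints(r)
    a=b[1]-b[0]; 
    return np.round(r[0],1),np.round(r[1],1),round((np.arctan2(a[1],a[0])+np.pi/4)%(np.pi/2)-np.pi/4,4),np.round(b).tolist()
for n in ("w_head","w_cor","w_top"):
    f=np.load(n+".npy",allow_pickle=True).item(); h=cv2.cvtColor(f["image"],cv2.COLOR_RGB2HSV)
    pts=dict(w_head=[(313,214),(315,190),(93,150),(65,213)],w_cor=[(575,268),(560,245),(346,205),(305,259)],w_top=[(291,196),(290,206),(396,197),(408,167)])[n]
    for nm,z,px in zip(("post","deck","silver","yellow"),(.103,.058,.037,.037),pts):
        x,y=px; print(n,nm,"hsv",h[y,x],end=" ")
        if nm in("post","silver"): m=cv2.inRange(h,np.array((0,0,190 )),np.array((179,60,255)))
        elif nm=="deck": m=cv2.inRange(h,np.array((100,120,165)),np.array((130,255,255)))
        else: m=cv2.inRange(h,np.array((22,120,190)),np.array((36,255,255)))
        m=comp(m,px)
        if nm!="post":m=cv2.morphologyEx(m,cv2.MORPH_CLOSE,np.ones((7,7)))
        print(rect(f,m,z))
    y0,x0=(130,20) if n=="w_head" else (140,260)
    if n!="w_top":
        a=f["image"][130:290,{"w_head":270,"w_cor":260}[n]:][:,:120,::-1]
        cv2.imwrite(f"pics/d_{n}.png",cv2.resize(a,None,fx=3.7,fy=3.7,interpolation=cv2.INTER_NEAREST))
E
```

```text
w_head post hsv [  0   0 254] (array([544.4, 174.6]), array([16.3, 50.8]), np.float32(0.2221), [[531.0, 198.0], [542.0, 148.0], [558.0, 152.0], [547.0, 201.0]])
w_head deck hsv [109 165 147] (array([538. , 171.1]), array([54.9, 64.4]), np.float32(0.222), [[504.0, 197.0], [518.0, 134.0], [572.0, 146.0], [558.0, 209.0]])
w_head silver hsv [  0   0 254] (array([ 560.2, -136.8]), array([173.3,  24.6]), np.float32(0.2678), [[473.0, -148.0], [480.0, -172.0], [647.0, -126.0], [641.0, -102.0]])
w_head yellow hsv [ 30 115 254] (array([ 647.5, -178.3]), array([23.6, 96.9]), np.float32(0.2568), [[624.0, -134.0], [648.0, -228.0], [671.0, -222.0], [647.0, -128.0]])
w_cor post hsv [10 17 91] (array([545.2, 172.3]), array([16.4, 16.2]), np.float32(0.2022), [[536.0, 179.0], [539.0, 163.0], [555.0, 166.0], [552.0, 182.0]])
w_cor deck hsv [108 176 138] (array([538. , 170.8]), array([55.3, 63.7]), np.float32(0.2275), [[504.0, 196.0], [518.0, 134.0], [572.0, 146.0], [558.0, 208.0]])
w_cor silver hsv [  0   0 254] (array([ 559.5, -137.2]), array([173.9,  27.8]), np.float32(0.2884), [[472.0, -149.0], [480
[... 172 characters left out ...]
228.0], [670.0, -222.0], [644.0, -127.0]])
w_top post hsv [ 90   1 251] (array([544.7, 171.2]), array([16.4, 15.2]), np.float32(0.2389), [[535.0, 177.0], [539.0, 162.0], [554.0, 166.0], [551.0, 181.0]])
w_top deck hsv [108 177 170] (array([537. , 169.4]), array([54.1, 63.5]), np.float32(0.2377), [[503.0, 194.0], [518.0, 132.0], [571.0, 145.0], [556.0, 207.0]])
w_top silver hsv [ 90   1 251] (array([ 558.5, -140.4]), array([171.7,  27. ]), np.float32(0.2595), [[472.0, -149.0], [479.0, -175.0], [645.0, -131.0], [638.0, -105.0]])
w_top yellow hsv [ 30 192 251] (array([ 645.4, -178.4]), array([21.9, 98.3]), np.float32(0.2554), [[622.0, -134.0], [647.0, -229.0], [668.0, -223.0], [644.0, -128.0]])
```

View pics/d_w_head.png

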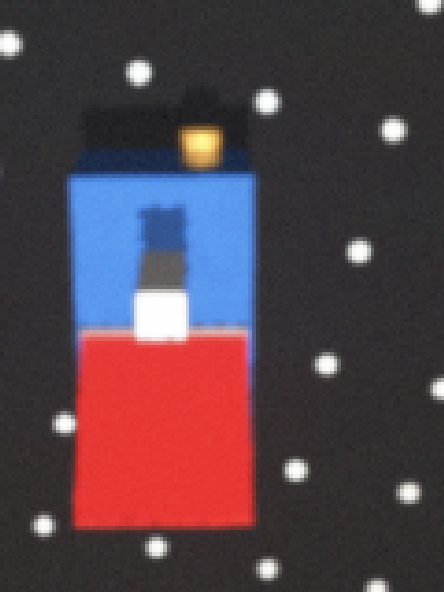

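View pics/d_w_cor.png

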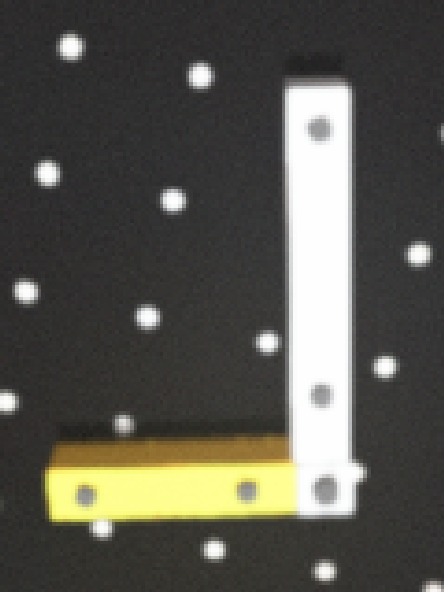

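Measurements:

| Item | Estimate | Agreement |
|---|---|---|
| Post | about (0.545, 0.172), head yaw about 0.226 | three views within about 2 mm |
| Inner corner | about (0.6235, -0.1335), yaw about 0.257 | checked against the silver fence's far end |

Next I'll press the lid.

```bash
python3 - <<'E'
from plant import robot
from h import *
yaw=.226; P=T(.545,.172,yaw); R=[np.pi,0,yaw+np.pi/2]
robot.grip(0.0)
p=P((65,0)) if 0 else P((.065,0))
robot.goto([*p,0.20],R)
f0=robot.sense()["wrist_force"]
r=robot.move_straight([*p,0.072],vel=0.05,contact_N=10)
s=robot.sense(); print(r,s["t"],s["tcp_pos"],s["wrist_force"]-f0,s["opening"])
robot.sleep(0.3); f=robot.grab_frame("side"); 
a=f["image"][120:260,220:460,::-1]; cv2.imwrite("pics/e_side.png",cv2.resize(a,None,fx=3.3,fy=3.3,interpolation=cv2.INTER_CUBIC))
E
```

```text
True 8.375 [0.60809957 0.18651478 0.07406632] [-1.39758309  0.14481434  4.31868932] -0.00022492386269761663
```

View pics/e_side.png

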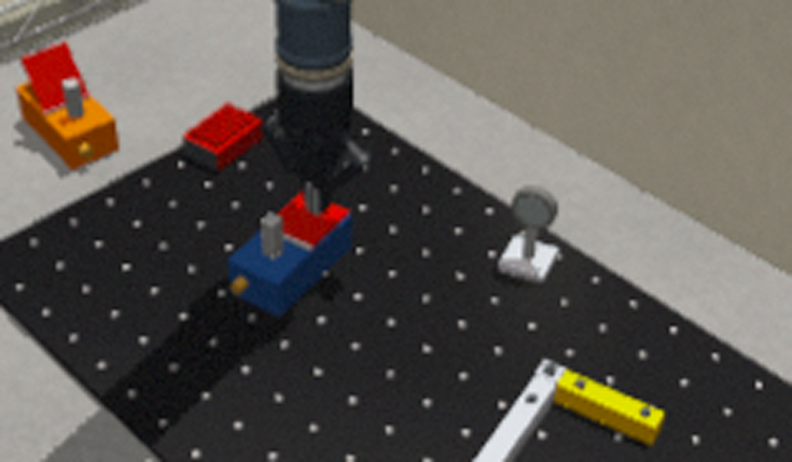

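The lid (crop 315,220) lies flat under the fingertips, at the height predicted for shut. I'll lift off, check that it stays down, and measure the post again.

```bash
python3 - <<'E'
from plant import robot
from h import *
yaw=.226; P=T(.545,.172,yaw); R=[np.pi,0,yaw+np.pi/2]
s=robot.sense(); p=s["tcp_pos"]; robot.move_straight([p[0],p[1],0.2],vel=0.25)
robot.goto([*P((-.02,0)),0.24],R)
robot.grip(1.0)
f=robot.grab_frame("wrist"); cv2.imwrite("pics/f_w.png",f["image"][:,:,::-1]); np.save("w2.npy",f,allow_pickle=True)
f=robot.grab_frame("side"); a=f["image"][120:260,220:460,::-1]; cv2.imwrite("pics/f_side.png",cv2.resize(a,None,fx=3.3,fy=3.3,interpolation=cv2.INTER_CUBIC))
print(robot.sense()["t"],robot.sense()["wrist_force"])
E
```

```text
10.725 [ 0.5355569  -0.67874955  1.29105286]
```

View pics/f_w.png

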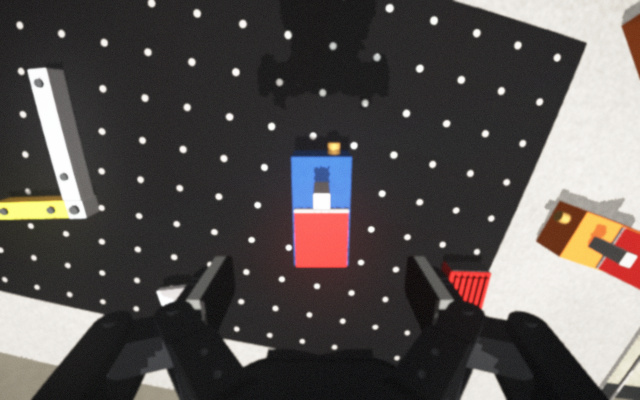

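View pics/f_side.png

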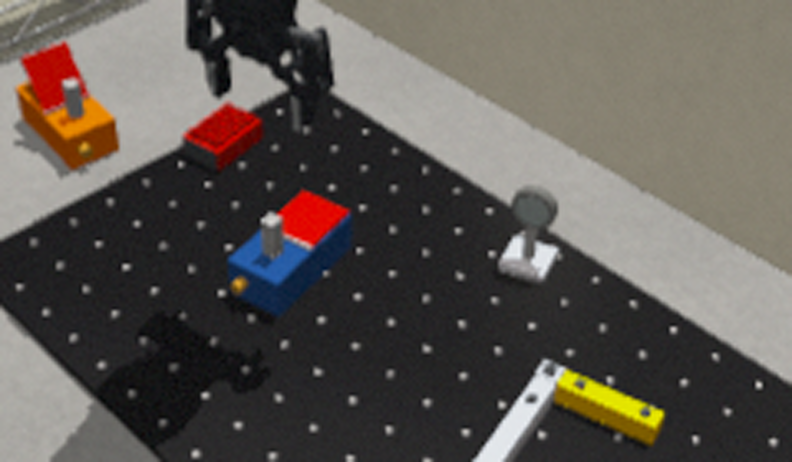

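The lid stays flat in both views. Next: measure the post, grip it, lift the head and carry it.

```bash
python3 - <<'E'
from plant import robot
from h import *
f=np.load("w2.npy",allow_pickle=True).item()
print(cast(f,[[291.5,155.5],[351.5,155.5]],.058)[:,:2],cast(f,[[322,201]],.103)[:,:2])
R=[np.pi,0,.226+np.pi/2]
e=cast(f,[[291.5,155.5],[351.5,155.5]],.058)[:,:2]; d=e[1]-e[0]; yaw=np.arctan2(-d[0],d[1]); print(yaw)
post=cast(f,[[322,201]],.103)[0,:2]
if abs(yaw-.226)<.05 and np.hypot(*(post-[.545,.172]))<.008:
    robot.goto([*post,0.14],R)
    robot.move_straight([*post,0.078],vel=0.1)
    robot.grip(0.0,strength=60)
    s=robot.sense(); print(s["tcp_pos"],s["opening"],s["wrist_force"],s["t"])
    robot.move_straight([*post,0.13],vel=0.1); robot.sleep(.2)
    s=robot.sense(); print(s["tcp_pos"],s["tcp_rot"],s["opening"],s["wrist_force"],s["t"])
    f=robot.grab_frame("side"); a=f["image"][120:260,220:460,::-1]; cv2.imwrite("pics/g_side.png",cv2.resize(a,None,fx=3.3,fy=3.3,interpolation=cv2.INTER_CUBIC))
E
```

```text
[[0.50537284 0.13197901]
 [0.49112411 0.19365866]] [[0.53313779 0.17116471]]
0.22702920686011746
```

My guard stopped it: the post now reads 12 mm further back. I'll check with the top camera.

```bash
python3 - <<'E'
from plant import robot
from h import *
f=robot.grab_frame("top"); a=f["image"][140:240,240:340,::-1]; cv2.imwrite("pics/g_top.png",cv2.resize(a,None,fx=6,fy=6,interpolation=cv2.INTER_NEAREST))
h=cv2.cvtColor(f["image"],cv2.COLOR_RGB2HSV)
s=robot.sense(); print(s["tcp_pos"],s["tcp_rot"])
for p in ([.545,.172,.103],[.533,.171,.103]): print((proj(f,p)-[240,140])*6)
E
```

```text
[0.52552895 0.16751562 0.24006754] [ 3.14143637e+00 -3.22326289e-05  1.79679722e+00]
[[298.85403913 331.43748637]]
[[300.91418156 356.06176384]]
```

View pics/g_top.png

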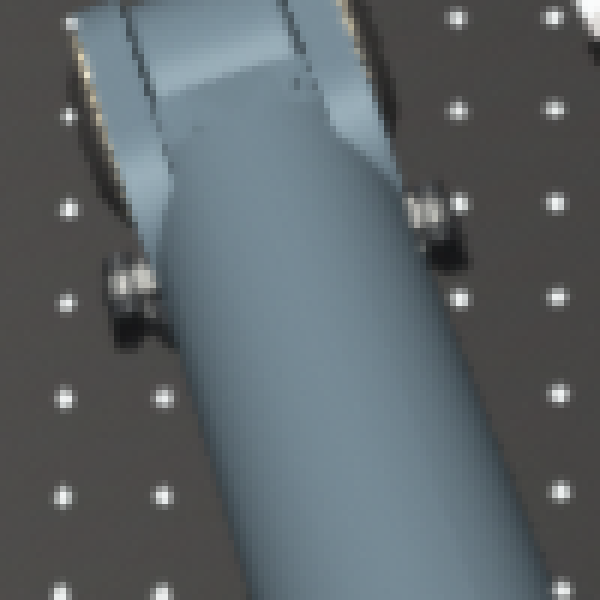

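```bash
python3 - <<'E'
from plant import robot
from h import *
f=robot.grab_frame("side")
print(cast(f,[[220+271/3.3,120+217/3.3]],.103))
im=cv2.imread("pics/a_side.png")
for nm,a in (("g0",im[150:220,270:350]),("g1",f["image"][150:220,270:350,::-1])):
    cv2.imwrite(f"pics/{nm}.png",cv2.resize(a,None,fx=6,fy=6,interpolation=cv2.INTER_NEAREST))
E
python3 -c "
import cv2;cv2.imwrite('pics/g01.png',cv2.hconcat([cv2.resize(cv2.imread('pics/g%d.png'%i),(400,350)) for i in (0,1)]))"
```

```text
[[0.53571655 0.17083358 0.103     ]]
```

View pics/g01.png

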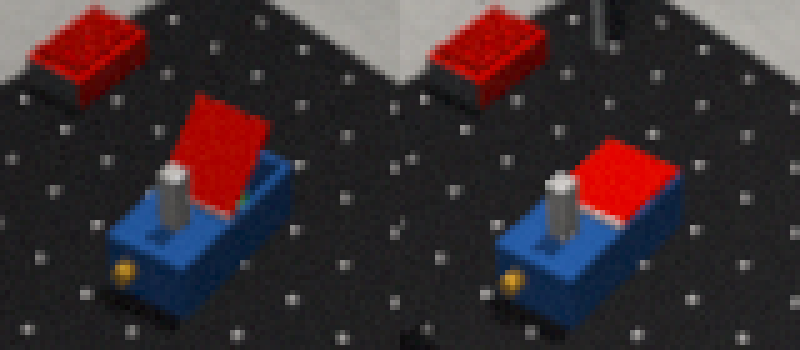

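The side view agrees: pressing the lid slid the head about 12 mm back (post at 174,172 before and 562,183, i.e. 162,183, after). I'll go to the re-measured pose.

```bash
python3 - <<'E'
from plant import robot
from h import *
R=[np.pi,0,.227+np.pi/2]; post=np.array([.5335,.1712])
robot.goto([*post,0.14],R)
robot.move_straight([*post,0.078],vel=0.1)
robot.grip(0.0,strength=60)
s=robot.sense(); print(s["tcp_pos"],s["opening"],s["wrist_force"],s["t"])
robot.move_straight([*post,0.13],vel=0.1); robot.sleep(.2)
s=robot.sense(); print(s["tcp_pos"],s["tcp_rot"],s["opening"],s["wrist_force"],s["t"])
f=robot.grab_frame("side"); a=f["image"][120:260,220:460,::-1]; cv2.imwrite("pics/g_side.png",cv2.resize(a,None,fx=3.3,fy=3.3,interpolation=cv2.INTER_CUBIC))
E
```

```text
[0.5336708  0.17112398 0.07825302] 0.17783209040140616 [-0.13653187 -0.22408828  2.28270138] 12.7167
[0.53290607 0.17097545 0.12912431] [-3.13979586e+00  3.65482608e-04  1.79778125e+00] 0.17526137279127768 [-0.64492906 -0.03743783 -6.47753234] 13.5833
```

View pics/g_side.png

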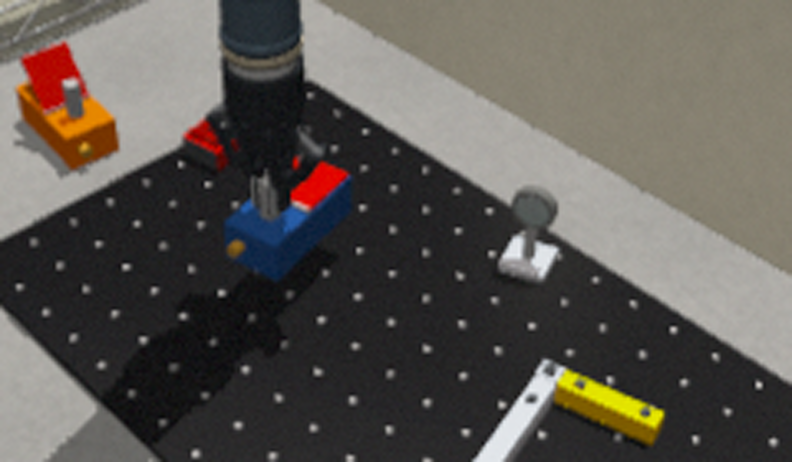

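Gripped and lifted level. Now I'll carry it over the silver fence and set it down about 15 mm short of both faces.

```bash
python3 - <<'E'
from plant import robot
from h import *
C=T(.5398,-.1886,.257); R=[np.pi,0,.257+np.pi/2]
p=C((-.015,-.015))
robot.move_straight([*p,0.13],vel=0.15,attitude=R); robot.sleep(.3)
f=robot.grab_frame("wrist"); cv2.imwrite("pics/h_w.png",f["image"][:,:,::-1])
r=robot.move_straight([*p,0.072],vel=0.04,contact_N=4)
s=robot.sense(); print(r,s["tcp_pos"],s["tcp_rot"],s["wrist_force"],s["t"])
f=robot.grab_frame("wrist"); cv2.imwrite("pics/h_w2.png",f["image"][:,:,::-1])
E
```

```text
True [ 0.52911053 -0.20697057  0.07823019] [-3.14109333e+00 -2.93799832e-04  1.82790678e+00] [ 0.40031654 -0.38858729  4.19177189] 17.825
```

View pics/h_w2.png

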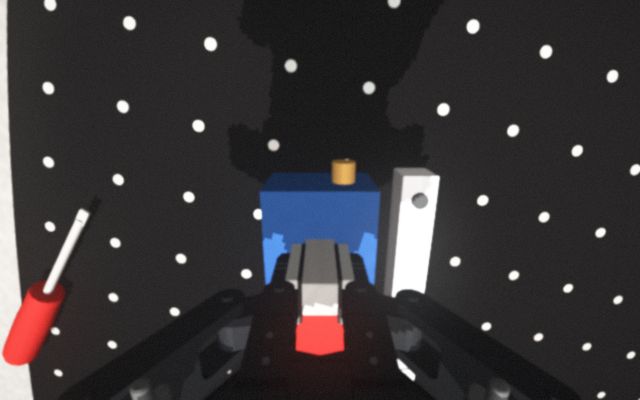

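The head (320,230) is inside the corner beside the silver fence, a small gap away. I'll regrip so it settles flat, then push in +x and then +y.

```bash
python3 - <<'E'
from plant import robot
from h import *
yaw=.257;R=[np.pi,0,yaw+np.pi/2]
robot.grip(0.35); robot.grip(0.0,strength=60)
s=robot.sense(); c,sn=np.cos(yaw),np.sin(yaw); ex=np.array([c,sn,0]);ey=np.array([-sn,c,0])
def rep(l):
    s=robot.sense(); w=s["wrist_force"]; d=s["tcp_pos"]-[.5398,-.1886,0]
    print(l,"corner xy",np.round([d@ex,d@ey,s["tcp_pos"][2]],4),"F",np.round([w@ex,w@ey,w[2]],1),np.round(s["tcp_rot"],4),round(s["t"],2))
rep("regrip")
p=s["tcp_pos"].copy(); 
r=robot.move_straight(p+ex*.03,vel=.025,contact_N=7); rep(("x",r)); robot.sleep(.3); rep("x held")
p=robot.sense()["tcp_pos"]
r=robot.move_straight(p+ey*.03,vel=.025,contact_N=7); rep(("y",r)); robot.sleep(.3); rep("y held")
f=robot.grab_frame("wrist"); cv2.imwrite("pics/i_w.png",f["image"][:,:,::-1])
f=robot.grab_frame("side"); a=f["image"][180:320,300:540,::-1]; cv2.imwrite("pics/i_side.png",cv2.resize(a,None,fx=3.3,fy=3.3,interpolation=cv2.INTER_CUBIC))
E
```

```text
regrip corner xy [-0.0171 -0.0137  0.0763] F [-0.5 -0.8  1.5] [-3.1362e+00 -2.9000e-03  1.8280e+00] 18.43
('x', True) corner xy [-0.001  -0.0138  0.0763] F [ 0.1 -0.   3.2] [-3.1346e+00 -3.1000e-03  1.8288e+00] 19.16
x held corner xy [-0.0011 -0.0138  0.0763] F [2.2 0.3 2. ] [-3.1353e+00 -2.9000e-03  1.8283e+00] 19.46
('y', True) corner xy [-0.002   0.0024  0.0763] F [-0.9 -1.   1. ] [-3.1334e+00 -3.0000e-04  1.8281e+00] 20.22
y held corner xy [-0.0017  0.0019  0.0763] F [-0.2  1.2 -1.9] [-3.1342e+00 -2.0000e-04  1.8266e+00] 20.52
```

View pics/i_w.png

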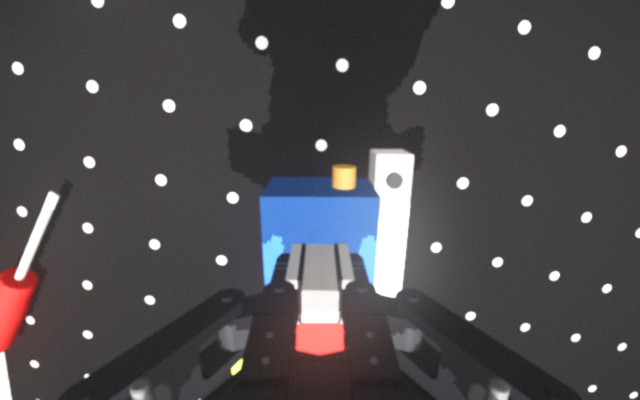

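View pics/i_side.png

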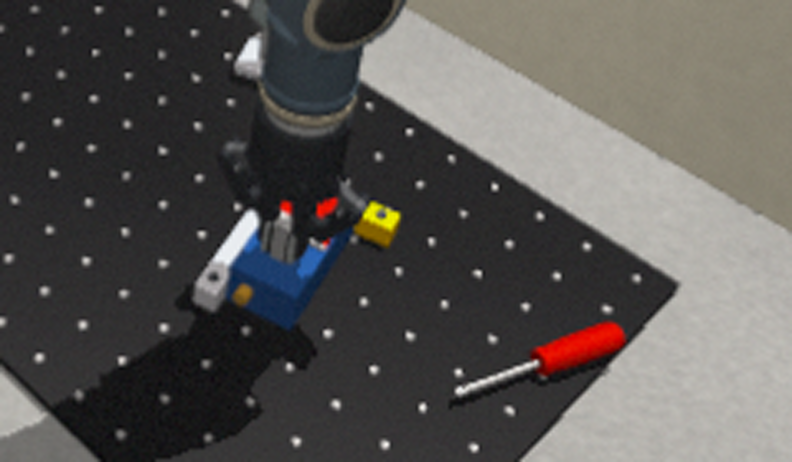

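Contact came where predicted, within 1–2 mm on both axes, and the head looks flush with silver. The held force relaxes after a contact stop, so I'll push the target past both faces in small steps.

```bash
cat > rep.py <<'E'
from plant import robot
from h import *
yaw=.257;c,sn=np.cos(yaw),np.sin(yaw); ex=np.array([c,sn,0]);ey=np.array([-sn,c,0]);ez=np.array([0,0,1.])
R=[np.pi,0,yaw+np.pi/2]
def rep(l):
    W=[]
    for _ in range(6): robot.sleep(.05); s=robot.sense(); W.append(s["wrist_force"])
    w=np.mean(W,0); d=s["tcp_pos"]-[.5398,-.1886,0]
    print(l,"xy",np.round([d@ex,d@ey,s["tcp_pos"][2]],4),"F",np.round([w@ex,w@ey,w[2]],1),"sd",np.round(np.std(W,0),1),np.round(s["tcp_rot"],4),round(s["t"],2))
E
python3 - <<'E'
from rep import *
rep("now")
for k in (.001,.003,.005):
    t=np.array([.5398,-.1886,.0763])+ex*(-.001+k)+ey*(.002+k)
    robot.move_straight(t,vel=.02,attitude=R); rep(k)
E
```

```text
now xy [-0.0016  0.0005  0.0766] F [-0.1  0.5 -4.8] sd [0.6 0.4 0.8] [-3.1350e+00  1.8000e-03  1.8259e+00] 20.92
0.001 xy [-0.0009  0.0025  0.0763] F [-3.4 -2.5 -2.2] sd [0.5 0.4 0.4] [-3.1402e+00  3.0000e-04  1.8272e+00] 21.51
0.003 xy [-0.0008  0.0026  0.0764] F [-9.  -5.2  0.6] sd [0.3 0.4 0.5] [-3.1380e+00  2.1000e-03  1.8259e+00] 22.1
0.005 xy [-0.0007  0.0028  0.0766] F [-13.1  -7.8   2.9] sd [0.3 0.4 0.4] [-3.1357  0.0038  1.8246] 22.69
```

```bash
python3 - <<'E'
from rep import *
t=np.array([.5398,-.1886,.0745])+ex*(.003)+ey*(.008)
robot.move_straight(t,vel=.02,attitude=R); rep("final")
robot.sleep(.5); rep("later")
for n,(y,x,h,w) in dict(side=(210,340,90,140),wrist=(140,200,180,260),top=(140,350,100,100)).items():
    f=robot.grab_frame(n); a=f["image"][y:y+h,x:x+w,::-1]; k=min(780/w,580/h); cv2.imwrite(f"pics/j_{n}.png",cv2.resize(a,None,fx=k,fy=k,interpolation=cv2.INTER_CUBIC))
E
```

```text
final xy [-0.0008  0.0028  0.0764] F [-13.7  -8.6  11. ] sd [0.3 0.3 0.5] [-3.1381  0.0052  1.8241] 23.26
later xy [-0.0008  0.0027  0.0764] F [-13.8  -8.3  11.3] sd [0.5 0.7 0.3] [-3.1382  0.0052  1.8241] 24.06
```

View pics/j_side.png

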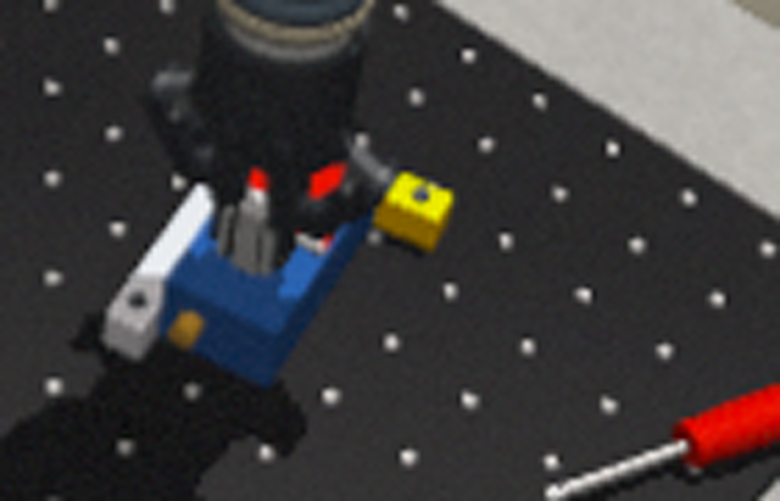

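View pics/j_wrist.png

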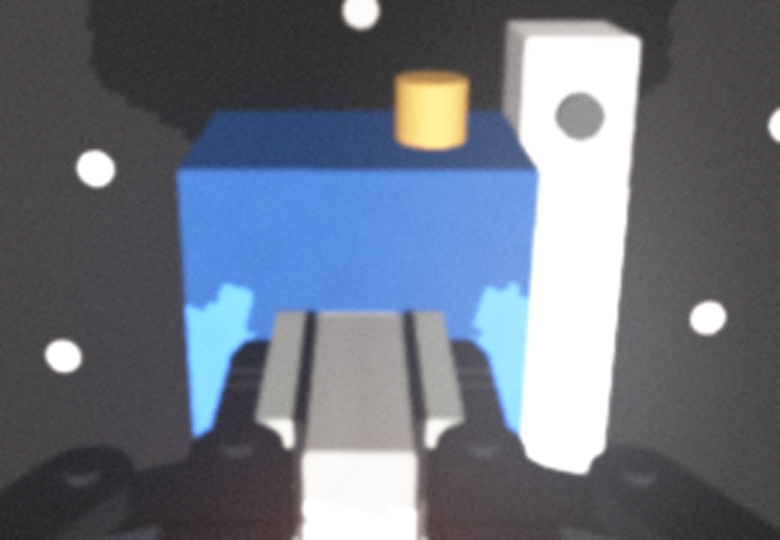

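View pics/j_top.png

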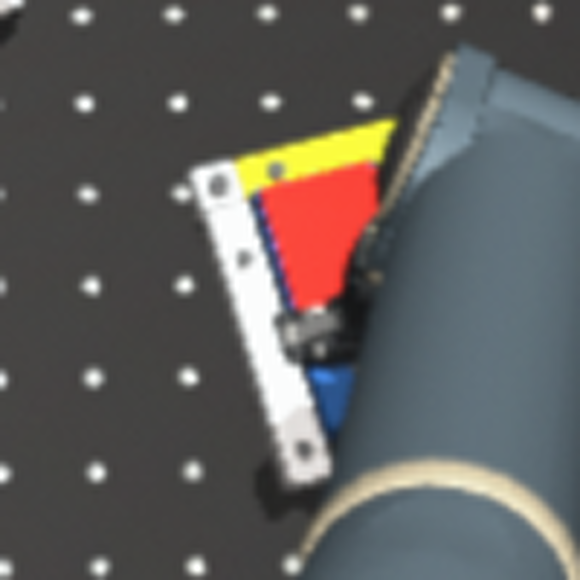

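Flush on both faces in the top view: the red lid lies against yellow (320,175) and the blue edge against silver (280,260). The post and fingers are level. The +y push is the weaker one and friction could absorb part of it, so I'll rebalance before handing in.

```bash
python3 - <<'E'
from rep import *
t=np.array([.5398,-.1886,.0755])+ex*(.003)+ey*(.014)
robot.move_straight(t,vel=.02,attitude=R); robot.sleep(.3); rep("final")
robot.sleep(.3); rep("later")
f=robot.grab_frame("top"); a=f["image"][140:240,350:450,::-1]; cv2.imwrite("pics/k_top.png",cv2.resize(a,None,fx=6,fy=6,interpolation=cv2.INTER_CUBIC))
f=robot.grab_frame("wrist"); cv2.imwrite("pics/k_w.png",f["image"][:,:,::-1])
E
```

```text
final xy [-0.0007  0.0037  0.077 ] F [-11.3 -18.3   0.3] sd [0.4 0.4 0.4] [-3.1409  0.014   1.8228] 25.26
later xy [-0.0007  0.0037  0.0769] F [-11.  -18.    0.4] sd [0.2 0.5 0.6] [-3.1409  0.014   1.8228] 25.86
```

View pics/k_top.png

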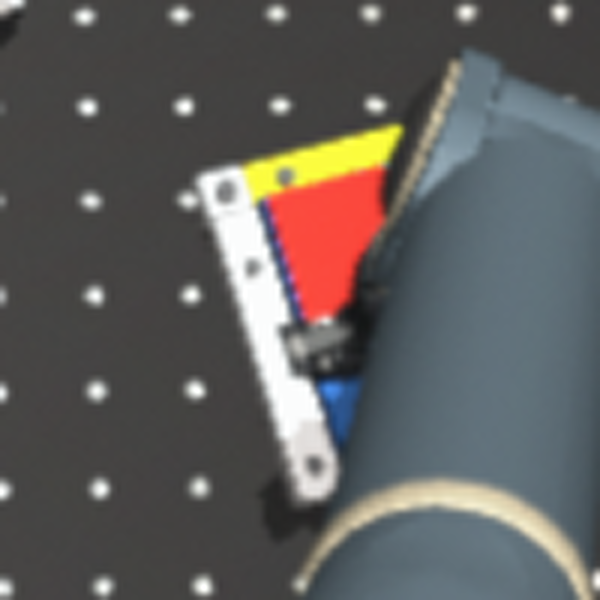

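View pics/k_w.png

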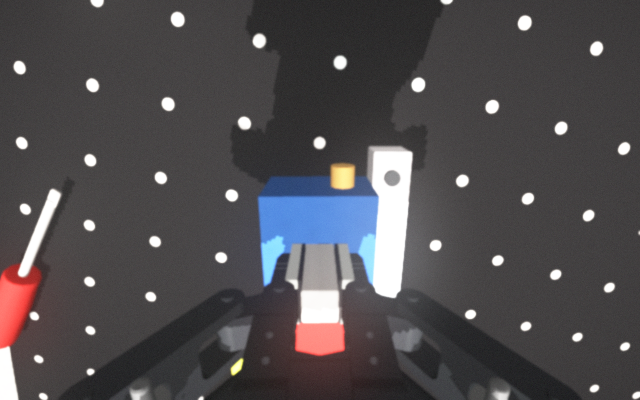

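18 N in +y starts to tilt it: tool pitch is 0.014 rad and it rose 0.5 mm. I'll back off and add a bit of down force.

```bash
python3 - <<'E'
from rep import *
t=np.array([.5398,-.1886,.0748])+ex*(.002)+ey*(.0088)
robot.move_straight(t,vel=.02,attitude=R); robot.sleep(.3); rep("final")
robot.sleep(.5); rep("later")
E
```

```text
final xy [-0.0008  0.003   0.0765] F [-11.  -10.3   6.8] sd [0.2 0.2 0.5] [-3.1401  0.007   1.8246] 26.98
later xy [-0.0007  0.003   0.0765] F [-10.9 -10.2   6.6] sd [0.5 0.3 0.3] [-3.1402  0.0071  1.8247] 27.77
```

```bash
python3 - <<'E'
from rep import *
f=robot.grab_frame("top"); cv2.imwrite("pics/l_top.png",f["image"][:,:,::-1])
robot.close_job(); rep("end")
E
```

```text
the job is handed in; nothing more can be done
the job is handed in; nothing more can be done
```

View pics/l_top.png

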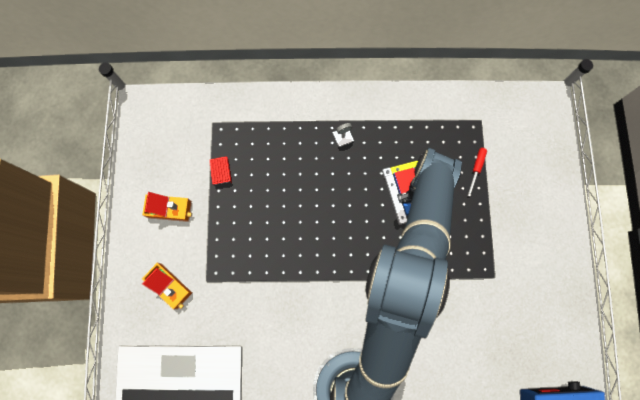

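The job is handed in, and the robot reported no verdict. I pressed the blue head's lid shut and carried the head by its post over the silver fence. The arm ended still gripping it, pressed into the corner of both fences.

**Last checks, at about 28 s, just before hand-in:**
- **Force:** the arm pushes about 11 N towards the yellow fence and 10 N towards the silver one. It also presses down lightly, about 7 N by the wrist reading. These are wrist readings, not direct fence forces; friction takes some of the push, and I estimate at least 4 N is left on the silver fence.
- **Position:** contact came within about 1 mm (yellow) and 3 mm (silver) of the home position measured in the images. That comparison includes camera and grip error.
- **Tilt and squareness:** tool tilt was 0.007 rad, and its yaw was within about 0.004 rad of the corner's measured yaw.
- **Lid and bystanders:** in the pictures the lid stayed flat, and the lens mount, amplifier and screwdriver look unmoved.

**What went wrong on the way:**
- **Lid press:** it slid the head about 12 mm backwards. My position check stopped the first grasp, so I measured the post again before gripping.
- **Silver-side push:** about 18 N in that direction began to tilt the head (0.014 rad), so I backed off to the final push.

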